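# Exchange two rock specimens between swelling-test cells and close one cell for its test

### The arm

A 6-joint arm with a two-finger parallel gripper is mounted at the origin on a cart in front of the work surface, level with it; the furniture and walls round the work are solid. World frame = base frame: x ahead of the robot, y to its left, z up, the work surface at z = 0. Lengths are in mm, angles in rad, forces in N, time in s.
With the tool pointing down it reaches from about 350 to 950 mm from the base axis. Payload 17.4 kg.
Tool frame: the origin (TCP) lies at the centre of the arm's flange, where the gripper is bolted on; the fingertips stand 186 mm ahead of it and the grasp point (between the pads) lies 167 mm ahead of it; z points along the fingers, y is the line along which they close (so a half turn about z gives the same grasp; the last joint's range is limited). The gripper opens to 93 mm and grips with 3 to 60 N. Pads are 15 mm wide; open, the fingers measure 128 mm over their backs; the gripper's body (75 mm by 188 mm) begins 65 mm behind the grasp point.
Start: joints at [-1.349, 0.116, 1.442, -0, 1.584, -0.038], TCP at [173.389, -652.358, 404.746] pointing down, gripper open.
Joint ranges: [-2.83, 2.83], [-0.83, 2.19], [0.07, 2.5], [-1.14, 4.28], [0.01, 3], [-2.97, 2.97]. Speed limits (rad/s): [1.89, 1.89, 2.22, 3.14, 3.14, 3.14].

### API

Orientations are given as a unit quaternion [w, x, y, z].
In Python, from bench import status, viewer, workorder, spotter gives the robot as it stands. The module is installed in compiled form; this text tells all that it offers.
- The arm moves only by the tool arm_command, never from a script. Its argument "targets" is one flat list of numbers, 5 for each row, row after row: the finger opening in m, from 0 to 0.093, then the shift along the tool's x, y, z in m, then the turn about the tool's z in rad. A call has 1 to 5 rows; each row shifts and turns the commanded pose from where the row before left it, along the tool's axes as they then stand; what a row does not reach is not made up. A row lasts 1/8 s, in which the tool goes at most 62.5 mm and 10.7 degrees, less where a joint would pass 70% of its speed; a pose out of reach is approached as far as the arm can. A call with a gripper value outside its range is refused whole. The fingers move at their own pace and stop on an object; "force" is the grip in N (left out, the last holds). Time passes only in rows, so rows that do not move let the fingers close. It gives the time, the measured TCP pose, the force, the opening and the grip force at its end, in the units of the state.
- status.get_state(): the state, without advancing time (a new reading comes with each control period).
- viewer.camera(name): name is "side" or "top"; returns the picture (400x640x3 uint8, red, green, blue); there is no depth.
- viewer.get_calibration(name): a dict with "intrinsics" (3x3 intrinsics, pixels), "R" (3x3) and "t" (3): a world point X has camera coordinates R X + t. Camera axes: x right, y down, z forward; pixel columns grow to the right and rows downward; lengths in mm; the calibration is good to about 2 mm. A picture is of the moment at which its call begins. get_calibration takes no time and is no camera call.
- workorder.hand_in(): hands the job in; it is judged then, once.
Trained networks look in the newest picture that a camera, given by its name, has taken for a name from the list of things; names that differ only in an ending like _2 or _b are one class to them, and where a whole thing is asked for, a point or a joint stands for the part that bears it (a point fixed in the world has none). Each returns a list of dicts, best first, with "confidence" (0 to 1); they miss things now and then, are a little off and sometimes report something else, mostly with a low value. They report only what shows in the picture. A call takes as long as a camera call. They do not tell look-alikes from the thing itself.
- spotter.outline_of(camera, thing): "pixels" (400x640 bool, what is visible of it) and "position" ([column, row] in pixels, amid what is visible of it).
- spotter.mark_of(camera, thing): "position" ([column, row] in pixels: a listed point, or the origin of a listed thing).
The state is a dict: "clock": time; "joint_pos": joint angles; "qvel": joint speeds; "effort": joint torques, N m; "ee_pos": TCP position; "tool_rot": TCP orientation; "force": force on the tool from outside, world axes, zero at the start; "moment": the same for the moment, N m; "grip_width": finger opening in mm; "grip_force": force on a finger pad.
Only numpy, scipy, OpenCV 4.12 (cv2) and the standard library are available. Lean on these libraries where they do the work, as an engineer would, in place of code of your own. Each camera call takes 0.05 s, during which the arm holds its last target. There are 200 camera calls.

### The job

The two ringed rock specimens were put into each other's test cells: exchange them so that the blue ring sits fully home in the cell with the blue collar and the red ring in the cell with the red collar, resting the first one you lift in the empty black cell on the way. Then close the blue cell for its swelling test: lay the bronze porous plate flat in the recess on top of the blue ring's rock, and set the steel loading cap, knob up, over the plate so that it sits flat on it. Let go of everything, and leave the timer, the sample tin and the wash bottle standing where they are.

Things in the scene. Friction and masses are not known exactly. Their poses are not given: they have to be found in the camera images.
- cell_blue: The blue fixed round test cell: aluminium base disc 104 mm across, 8 mm thick, with a blue collar on it (96 mm outside, top face 18 mm above the bench). Open bore in the collar: 64 mm wide, floor 8 mm above the bench, mouth bevelled to 70 mm over its top 3 mm. A brass drain nipple reaches 63 mm from the middle to the cell's -x, 4 mm up. Origin: centre of the underside; z up.
- cell_red: The red fixed round test cell: aluminium base disc 104 mm across, 8 mm thick, with a red collar on it (96 mm outside, top face 18 mm above the bench). Open bore in the collar: 64 mm wide, floor 8 mm above the bench, mouth bevelled to 70 mm over its top 3 mm. A brass drain nipple reaches 63 mm from the middle to the cell's -x, 4 mm up. Origin: centre of the underside; z up.
- cell_spare: The spare, empty fixed round test cell: aluminium base disc 104 mm across, 8 mm thick, with a black collar on it (96 mm outside, top face 18 mm above the bench). Open bore in the collar: 64 mm wide, floor 8 mm above the bench, mouth bevelled to 70 mm over its top 3 mm. A brass drain nipple reaches 63 mm from the middle to the cell's -x, 4 mm up. Origin: centre of the underside; z up.
- ring_blue: The blue ring: loose rock disc in a round steel ring with a blue upper half; dark grey shale face. 60 mm outside, 28 mm high, 0.25 kg. The rock reaches from the underside to 4 mm below the rim, leaving a recess 50 mm wide (mouth bevelled to 53). Seated, its underside is 8 mm above the bench and 18 mm stand above the collar: grip there. Starts in the red cell. Origin: centre of its underside; z up.
- ring_red: The red ring: loose rock disc in a round steel ring with a red upper half; tan sandstone face. 60 mm outside, 28 mm high, 0.25 kg. The rock reaches from the underside to 4 mm below the rim, leaving a recess 50 mm wide (mouth bevelled to 53). Seated, its underside is 8 mm above the bench and 18 mm stand above the collar: grip there. Starts in the blue cell. Origin: centre of its underside; z up.
- porous_plate: Loose porous plate: brown sintered-bronze disc 46 mm across, 12 mm thick, edges bevelled, 0.1 kg, lying flat on the bench. In a ring's 4 mm recess 8 mm of it stand above the rim: grip it only by that upper part, so that the fingertips clear the rim. Origin: centre of its underside; z up.
- loading_cap: Loose steel loading cap, standing knob up, 0.2 kg: flange 58 mm across, 0 to 12 mm above the origin, with a hollow 51 mm wide and 4 mm deep below that goes over the plate; round knob 24 mm across from 12 to 34 mm (ball on it to 39 mm): grip the knob above the flange. Seated, its origin is 8 mm above the plate's. Origin: centre of the flange's lower edge; z up.
- timer: Bystander: small upright white timer on the bench, 27 x 66 mm, 68 mm high. Origin: centre of its underside.
- sample_tin: Bystander: round lidded aluminium tin, 68 mm across, 30 mm high. Origin: centre of its underside.
- wash_bottle: Bystander: white wash bottle with red cap and bent nozzle, 65 x 112 mm over the nozzle, 218 mm high, standing before a wall shelf that overhangs the bench from 0.61 m ahead of the robot, 0.48 m above the bench: keep the wrist clear of it when swinging across. Origin: centre of its underside.
Mind the look-alikes: they are no part of the job. Leave any green look-alike of the loading_cap alone.

How it is judged (in metres and radians):
On the way:
1. one of the two ringed specimens rests, let go, in the black spare cell (((horizontal distance between ring_blue and cell_spare below 0.004 m and z of ring_blue in the frame of cell_spare between 0.0065 and 0.0095 m and angle between ring_blue's own z axis and vertical below 0.06 rad and linear speed of ring_blue below 0.01 m/s and contact force between ring_blue and the fingers below 0.05 N) or (horizontal distance between ring_red and cell_spare below 0.004 m and z of ring_red in the frame of cell_spare between 0.0065 and 0.0095 m and angle between ring_red's own z axis and vertical below 0.06 rad and linear speed of ring_red below 0.01 m/s and contact force between ring_red and the fingers below 0.05 N))), for 0.2 s.
At the end, for the whole second after the job is handed in: Blue ring on the floor of the blue cell's bore, red ring in the red cell, porous plate on the rock in the blue ring's recess, loading cap over the plate, knob up: each within 4 mm of centre, 1.5 mm of seated height and 0.06 rad of upright, still and let go (horizontal distance between ring_blue and cell_blue below 0.004 m and z of ring_blue in the frame of cell_blue between 0.0065 and 0.0095 m and angle between each of ring_blue, ring_red, porous_plate, loading_cap's own z axis and vertical below 0.06 rad and linear speed of each of ring_blue, ring_red, porous_plate, loading_cap below 0.01 m/s and contact force between each of ring_blue, ring_red, porous_plate, loading_cap and the fingers below 0.05 N and horizontal distance between ring_red and cell_red below 0.004 m and z of ring_red in the frame of cell_red between 0.0065 and 0.0095 m and horizontal distance between porous_plate and ring_blue below 0.004 m and z of porous_plate in the frame of ring_blue between 0.0225 and 0.0255 m and horizontal distance between loading_cap and porous_plate below 0.004 m and z of loading_cap in the frame of porous_plate between 0.0065 and 0.0095 m); the robot touches nothing.
It fails at once if the timer is pushed more than 20 mm or tipped over (distance of timer from where it was at the start of the episode above 0.02 m or angle between timer's own z axis and vertical above 0.35 rad).
It fails at once if the sample tin is pushed more than 20 mm or tipped over (distance of sample_tin from where it was at the start of the episode above 0.02 m or angle between sample_tin's own z axis and vertical above 0.35 rad).
It fails at once if the wash bottle is pushed more than 20 mm or tipped over (distance of wash_bottle from where it was at the start of the episode above 0.02 m or angle between wash_bottle's own z axis and vertical above 0.35 rad).
It also fails if it takes over 112 s, if anything falls off the work surface, if the arm or the gripper's body presses on something with over 40 N, if the wrist force passes 120 N, or if a joint passes its speed limit or range.

## Working session

There is one attempt and no reset: what is moved stays moved. The work goes in short steps, Python scripts to look and compute and a tool call to move; the robot and the scene stay as the last step left them, time stands still between calls to the robot, and variables do not carry over. Pictures are saved under pics/ and viewed, at most 14 in all, crops included, and the job is handed in when it is done.

Besides the shell and the picture viewer there is one more tool, called after "Emit:" by a JSON object that holds its "op" and its "data", one argument or row to a line. arm_command: Moves the arm, as the interface text tells. Its arguments: {"type":"object","properties":{"targets":{"type":"array"},"force":{"type":"number"}},"required":["targets"]}

```bash
mkdir -p pics
cat > h.py <<'E'
import numpy as np, cv2
from bench import status, viewer, workorder, spotter
def cal(c):
    k=viewer.get_calibration(c); return [np.array(k[n],float) for n in("intrinsics","R","t")]
def proj(c,X):
    K,R,t=cal(c); p=K@(R@np.array(X,float)+t); return p[:2]/p[2]
def ray(c,uv,z):
    K,R,t=cal(c); d=R.T@np.linalg.inv(K)@np.array([uv[0],uv[1],1.]); o=-R.T@t
    return o+d*(z-o[2])/d[2]
def shot(c,f=None):
    im=viewer.camera(c)
    if f: cv2.imwrite('pics/'+f,im[:,:,::-1])
    return im
E
python3 - <<'E'
from h import *
for c in("top","side"):
    shot(c,c+'0.png'); K,R,t=cal(c); print(c,K[0,0],(-R.T@t).round(),R[2].round(2))
for n in "cell_blue cell_red cell_spare ring_blue ring_red porous_plate loading_cap timer sample_tin wash_bottle".split():
    for c in ("top","side"):
        for m in spotter.mark_of(c,n)[:3]:
            z=8 if 'ring' in n else 0
            print(n,c,round(m["confidence"],2),np.round(m["position"],1),ray(c,m["position"],z).round(1)[:2])
s=status.get_state();print(s)
E
```

```text
top 433.6816470131525 [ 356.  181. 1370.] [ 0.15  0.   -0.99]
side 401.10886966362614 [  50. 1082.  913.] [ 0.35 -0.68 -0.65]
cell_blue top 0.98 [332.2 224.2] [479.4 136.7]
cell_blue side 0.82 [335.7 206.2] [479.7 143.1]
cell_red top 0.94 [426.7 217.9] [ 498.9 -163.1]
cell_red top 0.21 [331.9 223.3] [482.3 137.7]
cell_red side 0.74 [367.6 161.2] [ 490.4 -158.4]
cell_spare top 0.56 [372.7 218.5] [497.3   8.2]
cell_spare top 0.39 [380.9 176.8] [632. -21.]
cell_spare side 0.74 [353.9 185. ] [474.2   5.8]
ring_blue top 0.81 [425.7 214.9] [ 507.6 -158.3]
ring_blue top 0.71 [473.4 240.3] [ 427.4 -304.4]
ring_blue side 0.69 [366.9 157.5] [ 499.  -169.6]
ring_red top 0.82 [329.5 221.7] [486.6 145.4]
ring_red top 0.33 [470.1 240.6] [ 426.5 -294. ]
ring_red side 0.6 [333.8 203.3] [488.3 141.1]
porous_plate top 0.58 [471.7 238.3] [ 434.1 -302.2]
porous_plate side 0.45 [395.8 145.3] [ 433.4 -323.4]
loading_cap top 0.62 [277.6 235.9] [442.7 309.2]
loading_cap top 0.54 [174.5 242.6] [422.2 633.9]
loading_cap top 0.33 [425.5 217. ] [ 501.8 -159.4]
loading_cap side 0.62 [264.4 325.5] [431.9 642.3]
l
[... 438 characters left out ...]
'joint_pos': array([-1.34879832e+00,  1.15975905e-01,  1.44160186e+00,  1.53286664e-05,
        1.58396859e+00, -3.77788908e-02]), 'qvel': array([-1.58566077e-03,  5.62171321e-04,  1.76794580e-04,  6.49712838e-05,
        1.93035626e-03, -7.78687089e-04]), 'effort': array([ 4.14232301e-03, -7.21030140e+01, -6.22758937e+01,  7.80824991e-02,
        1.82646193e-02, -1.20227139e-05]), 'ee_pos': array([ 173.39152314, -652.35376094,  404.76123062]), 'tool_rot': array([2.23445389e-05, 9.91576335e-01, 1.29523632e-01, 9.76027720e-06]), 'force': array([-0.81698811,  0.553918  ,  0.07317607]), 'moment': array([-0.00774322, -0.0050893 , -0.02866882]), 'grip_force': 0.0, 'grip_width': 93.21031262444437}
```

Run:
```python
import cv2
a=cv2.imread('pics/top0.png')[130:280,140:500]; b=cv2.imread('pics/side0.png')[100:370,200:440]
cv2.imwrite('pics/t0c.png',cv2.resize(a,None,fx=2.2,fy=2.2,interpolation=cv2.INTER_CUBIC))
cv2.imwrite('pics/s0c.png',cv2.resize(b,None,fx=2.2,fy=2.2,interpolation=cv2.INTER_CUBIC))
```

```text
(no output)
```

View pics/t0c.png

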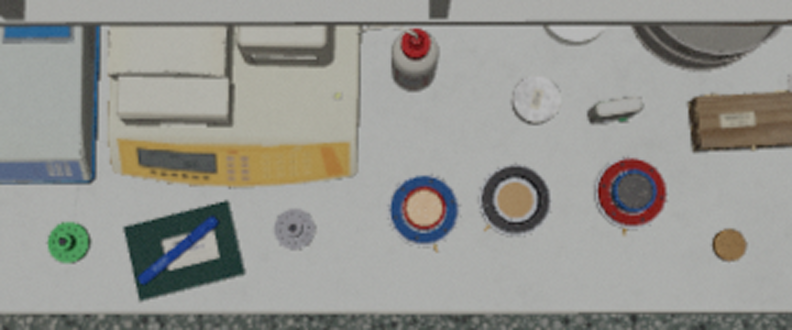

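View pics/s0c.png

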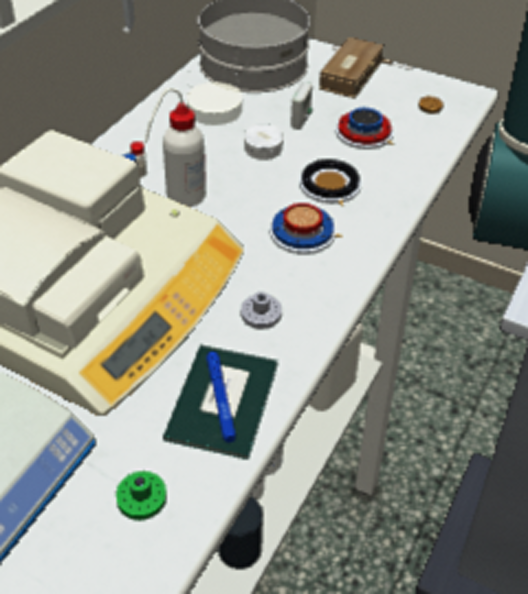

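The top view shows the blue cell with the red ring at about (334,225), the empty spare cell at (374,220), and the red cell with the blue ring at (427,217). The plate is at (471,241), the grey cap at (274,234) and the green look-alike at (171,240). The side view agrees. Next I'll refine these by silhouette fits.

```bash
cat >> h.py <<'E'
A=np.linspace(0,2*np.pi,180,endpoint=False)
def circ(r,z): return np.c_[r*np.cos(A),r*np.sin(A),0*A+z]
def hullc(p):
    h=cv2.convexHull(np.float32(p).reshape(-1,1,2)); m=cv2.moments(h); return np.array([m['m10'],m['m01']])/m['m00'],m['m00']
def fit(c,mask,xy,prof):
    """xy whose projected silhouette (prof: [(r,z)]) has the centroid of the mask's hull"""
    P=np.vstack([circ(*q) for q in prof]); yx=np.argwhere(mask)[:,::-1].astype(float)
    pts=np.vstack([yx+d for d in([.5,0],[-.5,0],[0,.5],[0,-.5])])
    tgt,am=hullc(pts); xy=np.array(xy,float)
    def f(q): return hullc([proj(c,p+[q[0],q[1],0]) for p in P])
    for _ in range(4):
        b,a=f(xy); J=np.c_[f(xy+[5,0])[0]-b,f(xy+[0,5])[0]-b]/5
        xy=xy+np.linalg.solve(J,tgt-b)
    return xy,am/a
def cmask(im,col,uv,r):
    h,s,v=[x.astype(int) for x in cv2.split(cv2.cvtColor(im,cv2.COLOR_RGB2HSV))]
    m={'blue':(h>95)&(h<125)&(s>90),'red':((h<6)|(h>170))&(s>110),'black':(v<95),
       'brown':(h>6)&(h<25)&(s>70)}[col]
    w=np.zeros(m.shape,np.uint8); cv2.circle(w,(int(round(uv[0])),int(round(uv[1]))),int(r),1,-1)
    m=(m&(w>0)).astype(np.uint8); n,l,st,_=cv2.connectedComponentsWithStats(m)
    return l==1+np.argmax(st[1:,4])
COL=[(48,8),(48,18)]; RNG=[(30,24),(30,36)]; PL=[(23,1.5),(21.5,0),(23,10.5),(21.5,12)]; CAP=[(29,0),(29,12),(12,34),(4,39)]
E
python3 - <<'E'
from h import *
im={c:cv2.imread(f'pics/{c}0.png')[:,:,::-1].copy() for c in('top','side')}
T=[('cell_blue','blue',(480,140),COL,12,60),('cell_red','red',(499,-161),COL,12,60),('cell_spare','black',(490,7),COL,12,60),
('ring_red','red',(485,143),RNG,30,36),('ring_blue','blue',(503,-162),RNG,30,36),('porous_plate','brown',(432,-308),PL,6,40)]
for n,col,xy,pr,z,R in T:
    for c in im:
        uv=proj(c,[*xy,z]); r=R*np.linalg.norm(proj(c,[xy[0],xy[1]+10,z])-uv)/10
        try:
            m=cmask(im[c],col,uv,r*1.1); q,a=fit(c,m,xy,pr); print(n,c,q.round(1),'area ratio',round(a,2))
        except Exception as e: print(n,c,e)
for n,pr,xy in(('loading_cap',CAP,(445,315)),('porous_plate',PL,(432,-308)),('cell_blue',[(52,0),(52,8),(48,18)],(480,140)),('cell_red',[(52,0),(52,8),(48,18)],(499,-161)),('cell_spare',[(52,0),(52,8),(48,18)],(490,7)),('sample_tin',[(34,0),(34,30)],(633,-20))):
    for c in im:
        for o in spotter.outline_of(c,n)[:2]:
            q,a=fit(c,o['pixels'],xy,pr); print('OUT',n,c,round(o['confidence'],2),q.round(1),round(a,2))
E
```

```text
cell_blue top time passes only in moves, steps and waits
cell_blue side time passes only in moves, steps and waits
cell_red top time passes only in moves, steps and waits
cell_red side time passes only in moves, steps and waits
cell_spare top time passes only in moves, steps and waits
cell_spare side time passes only in moves, steps and waits
ring_red top time passes only in moves, steps and waits
ring_red side time passes only in moves, steps and waits
ring_blue top time passes only in moves, steps and waits
ring_blue side time passes only in moves, steps and waits
porous_plate top time passes only in moves, steps and waits
porous_plate side time passes only in moves, steps and waitsTraceback (most recent call last):
  File "<stdin>", line 14, in <module>
  File "h.py", line 25, in fit
    b,a=f(xy); J=np.c_[f(xy+[5,0])[0]-b,f(xy+[0,5])[0]-b]/5
                       ~^^^^^^^^^^
  File "h.py", line 23, in f
    def f(q): return hullc([proj(c,p+[q[0],q[1],0]) for p in P])
                            ~~~~^^^^^^^^^^^^^^^^^^^
  File "h.py", line 6, in proj
    K,R,t=cal(c); p=K@(R@np.array(X,float)+t); return p[:2]/p[2]
          ~~~^^^
  File "h.py", line 4, in cal
    k=viewer.get_calibration(c); return [np.array(k[n],float) for n in("intrinsics","R","t")]
ValueError: time passes only in moves, steps and waits
```

The calibration was being queried too often, so I'll cache it.

```bash
sed -i 's/^def cal(c):/from functools import lru_cache\n@lru_cache(None)\ndef cal(c):/' h.py
cat > m.py <<'E'
from h import *
im={c:cv2.imread(f'pics/{c}0.png')[:,:,::-1].copy() for c in('top','side')}
T=[('cell_blue','blue',(480,140),COL,12,60),('cell_red','red',(499,-161),COL,12,60),('cell_spare','black',(490,7),COL,12,60),
('ring_red','red',(485,143),RNG,30,36),('ring_blue','blue',(503,-162),RNG,30,36),('porous_plate','brown',(432,-308),PL,6,40)]
for n,col,xy,pr,z,R in T:
    for c in im:
        uv=proj(c,[*xy,z]); r=R*np.linalg.norm(proj(c,[xy[0],xy[1]+10,z])-uv)/10
        try:
            m=cmask(im[c],col,uv,r*1.1); q,a=fit(c,m,xy,pr); print(n,c,q.round(1),'area ratio',round(a,2))
        except Exception as e: print(n,c,e)
BASE=[(52,0),(52,8),(48,18)]
for n,pr,xy in(('loading_cap',CAP,(445,315)),('porous_plate',PL,(432,-308)),('cell_spare',BASE,(490,7)),('cell_blue',BASE,(480,140)),('cell_red',BASE,(499,-161)),('sample_tin',[(34,0),(34,30)],(633,-20))):
    for c in im:
        for o in spotter.outline_of(c,n)[:2]:
            q,a=fit(c,o['pixels'],xy,pr); print('OUT',n,c,round(o['confidence'],2),q.round(1),round(a,2))
E
python3 m.py
```

```text
cell_blue top [476.5 137. ] area ratio 0.96
cell_blue side [476.5 140.3] area ratio 0.84
cell_red top [ 501.  -159.4] area ratio 0.94
cell_red side [ 497.  -155.8] area ratio 0.67
cell_spare top [490.2   6.3] area ratio 0.96
cell_spare side [491.3   5.7] area ratio 0.91
ring_red top [489.1 134.9] area ratio 0.5
ring_red side [482.4 142.3] area ratio 0.76
ring_blue top [ 500.5 -158.6] area ratio 0.94
ring_blue side [ 494.9 -146.1] area ratio 0.43
porous_plate top [ 425.6 -297.7] area ratio 0.92
porous_plate side [ 428.8 -301.4] area ratio 0.8
OUT loading_cap top 0.84 [427.7 642.6] 1.0
OUT loading_cap side 0.66 [432.  642.5] 0.95
OUT loading_cap side 0.53 [451.6 319. ] 1.01
OUT porous_plate top 0.62 [ 424.2 -296.9] 0.91
OUT porous_plate top 0.45 [694.7 150. ] 3.31
OUT porous_plate side 0.66 [ 427.1 -299.4] 0.87
OUT cell_spare top 0.88 [488.7   5.1] 0.96
OUT cell_spare top 0.45 [ 620.2 -144. ] 0.33
OUT cell_spare side 0.68 [492.3   2.7] 0.98
OUT cell_blue top 0.58 [475.6 136.2] 1.02
OUT cell_blue side 0.8 [475.6 139.8] 0.86
OUT cell_red top 0.94 [ 498.4 -160. ] 1.02
OUT cell_red side 0.74 [ 499.8 -157.5] 0.89
OUT cell_red side 0.43 [738.4  68.5] 1.71
OUT sample_tin top 0.92 [632.7 -25.4] 0.94
OUT sample_tin side 0.48 [636.  -25.5] 0.88
```

Emit:
{"op": "arm_command", "data": {
  "targets": [0.093,0,0,0.025,0.13,0.093,0,0,0.025,0.13,0.093,0.032,-0.049,0.005,0,0.093,0.032,-0.049,0.005,0,0.093,0.032,-0.049,0.005,0],
  "force": 20
}}

```text
clock: 2.38
ee_pos: [270.0, -503.8, 339.5]
tool_rot: [0.0, 1.0, -0.0, 0.0]
force: [1.2, -0.8, 0.0]
grip_width: 93.1
grip_force: 0.0
```

Emit:
{"op": "arm_command", "data": {
  "targets": [0.093,0.032,-0.049,0.005,0,0.093,0.032,-0.049,0.005,0,0.093,0.032,-0.049,0.005,0,0.093,0.032,-0.049,0.005,0,0.093,0.032,-0.049,0.005,0]
}}

```text
clock: 3.0
ee_pos: [430.1, -258.6, 315.0]
tool_rot: [0.0, 1.0, -0.0, 0.0]
force: [0.3, -0.9, 0.8]
grip_width: 93.0
grip_force: 0.0
```

Emit:
{"op": "arm_command", "data": {
  "targets": [0.093,0.032,-0.049,0.005,0,0.093,0.02,-0.03,0.005,0,0.093,0,0,0,0]
}}

```text
clock: 3.38
ee_pos: [482.3, -179.6, 304.4]
tool_rot: [-0.0, 1.0, 0.001, -0.0]
force: [0.1, -0.7, -0.8]
grip_width: 93.1
grip_force: 0.0
```

Emit:
{"op": "arm_command", "data": {
  "targets": [0.093,0.0177,-0.0201,0.03,0,0.093,0,0,0.03,0,0.093,0,0,0.02,0,0.093,0,0,0.015,0,0.093,0,0,0.002,0]
}}

```text
clock: 4.0
ee_pos: [498.9, -161.7, 207.2]
tool_rot: [-0.0, 1.0, -0.0, -0.0]
force: [-0.3, 0.1, 0.2]
grip_width: 93.1
grip_force: 0.0
```

Run:
```python
from h import *
p=status.get_state()['ee_pos']; print(p)
for c in('top','side'):
    im=shot(c); u,v=proj(c,[500,-159,40]).astype(int); 
    a=im[v-50:v+40,u-60:u+60]
    cv2.imwrite(f'pics/g_{c}.png',cv2.resize(a,None,fx=4,fy=4,interpolation=cv2.INTER_CUBIC)[:,:,::-1])
a=[cv2.imread(f'pics/g_{c}.png') for c in('top','side')]; cv2.imwrite('pics/g1.png',cv2.resize(np.hstack(a),(800,300)))
```

```text
[ 498.94634796 -161.70586375  207.20303285]
```

View pics/g1.png

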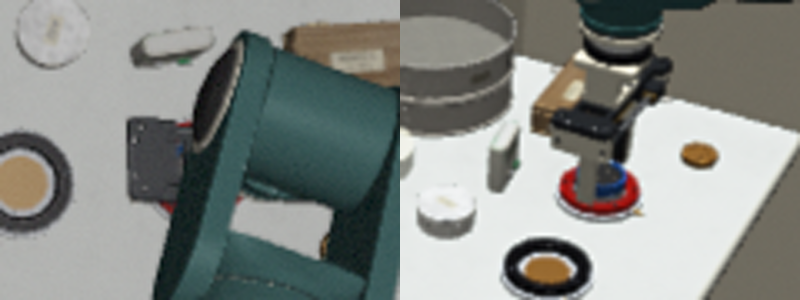

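The side view shows the fingers straddling the blue ring just above the red collar, so I'll close gently and read the forces.

Emit:
{"op": "arm_command", "data": {
  "targets": [0.05,0,0,0,0,0.05,0,0,0,0,0.05,0,0,0,0,0.05,0,0,0,0,0.05,0,0,0,0],
  "force": 10
}}

```text
clock: 4.72
ee_pos: [499.3, -161.2, 208.0]
tool_rot: [-0.0, 1.0, -0.0, 0.0]
force: [-0.6, 4.3, 3.9]
grip_width: 59.9
grip_force: 10.0
```

Emit:
{"op": "arm_command", "data": {
  "targets": [0.05,0,0,0,0]
}}

```text
clock: 4.85
ee_pos: [499.3, -161.2, 208.0]
tool_rot: [-0.0, 1.0, -0.0, 0.0]
force: [-0.9, 5.2, 5.3]
grip_width: 59.7
grip_force: 10.0
```

Emit:
{"op": "arm_command", "data": {
  "targets": [0.05,0,-0.002,-0.001,0,0.05,0,0,0,0,0.05,0,0,0,0],
  "force": 20
}}

```text
clock: 5.22
ee_pos: [499.1, -159.4, 208.5]
tool_rot: [0.0, 1.0, -0.0, -0.0]
force: [0.4, 0.7, -2.9]
grip_width: 59.9
grip_force: 20.0
```

Emit:
{"op": "arm_command", "data": {
  "targets": [0.05,0,0,-0.005,0,0.05,0,0,-0.025,0,0.05,0,0,-0.035,0,0.05,0,0,0,0,0.05,0,0,0,0]
}}

```text
clock: 5.85
ee_pos: [499.0, -159.3, 272.7]
tool_rot: [-0.0, 1.0, -0.0, -0.0]
force: [-0.8, 0.4, -3.9]
grip_width: 59.6
grip_force: 20.0
```

Emit:
{"op": "arm_command", "data": {
  "targets": [0.05,-0.003,-0.055,0,0,0.05,-0.003,-0.055,0,0,0.05,-0.003,-0.055,0,0,0.05,0,0,0,0,0.05,0,0,0,0]
}}

```text
clock: 6.48
ee_pos: [490.1, 5.7, 272.6]
tool_rot: [0.0, 1.0, 0.0, -0.001]
force: [-0.0, -0.8, -3.9]
grip_width: 59.2
grip_force: 20.0
```

Run:
```python
from h import *
p=status.get_state()['ee_pos']; print(p)
im=shot('side'); u,v=proj('side',[490,6,40]).astype(int)
a=im[v-50:v+50,u-60:u+60]; cv2.imwrite('pics/g2.png',cv2.resize(a,None,fx=5,fy=5,interpolation=cv2.INTER_CUBIC)[:,:,::-1])
m=cmask(im,'black',proj('side',[490,6,12]),20); print(m.sum())
```

```text
[490.07417474   5.68870382 272.62257391]
361
```

View pics/g2.png

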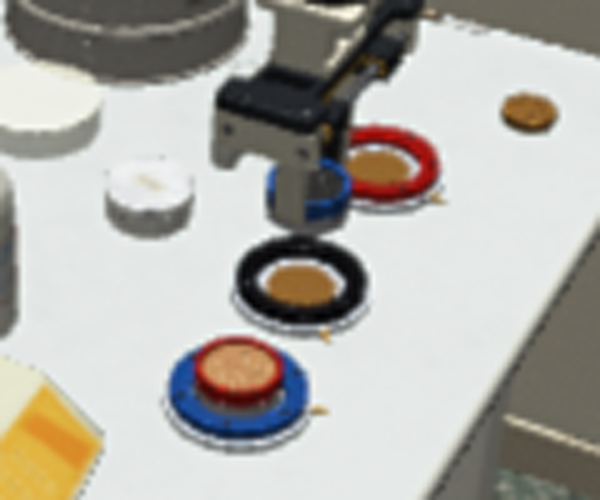

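The blue ring hangs upright, centred over the black cell. The red cell is now empty and shows the same tan floor. Lowering.

Emit:
{"op": "arm_command", "data": {
  "targets": [0.05,0,0,0.03,0,0.05,0,0,0.022,0,0.05,0,0,0.003,0,0.05,0,0,0.003,0,0.05,0,0,0,0]
}}

```text
clock: 7.15
ee_pos: [490.4, 5.4, 216.4]
tool_rot: [0.0, 1.0, -0.0, 0.0]
force: [0.9, 0.3, -3.0]
grip_width: 59.2
grip_force: 20.0
```

Emit:
{"op": "arm_command", "data": {
  "targets": [0.05,0,0,0.002,0,0.05,0,0,0.002,0,0.05,0,0,0.001,0,0.05,0,0,0,0]
}}

```text
clock: 7.65
ee_pos: [490.2, 5.7, 210.7]
tool_rot: [0.0, 1.0, -0.0, -0.0]
force: [0.1, -0.1, -3.4]
grip_width: 59.1
grip_force: 20.0
```

Emit:
{"op": "arm_command", "data": {
  "targets": [0.05,0,0,0.0015,0,0.05,0,0,0,0,0.085,0,0,0,0,0.085,0,0,0,0,0.085,0,0,0,0]
}}

```text
clock: 8.28
ee_pos: [490.3, 5.7, 209.5]
tool_rot: [0.0, 1.0, -0.0, 0.0]
force: [0.2, -0.3, 0.1]
grip_width: 83.1
grip_force: 0.0
```

Emit:
{"op": "arm_command", "data": {
  "targets": [0.085,0,0,0,0,0.085,0,0,-0.02,0,0.093,0,0,-0.035,0,0.093,0,0,-0.035,0,0.093,0,0,0,0]
}}

```text
clock: 8.9
ee_pos: [490.6, 5.7, 302.0]
tool_rot: [0.0, 1.0, -0.0, 0.002]
force: [-0.0, 0.3, -0.5]
grip_width: 92.9
grip_force: 0.0
```

Run:
```python
from h import *
print(status.get_state()['ee_pos'])
im=shot('side'); u,v=proj('side',[490,6,40]).astype(int)
a=im[v-50:v+50,u-60:u+60]; cv2.imwrite('pics/g3.png',cv2.resize(a,None,fx=5,fy=5,interpolation=cv2.INTER_CUBIC)[:,:,::-1])
```

```text
[490.62251679   5.6666636  302.00434183]
```

View pics/g3.png

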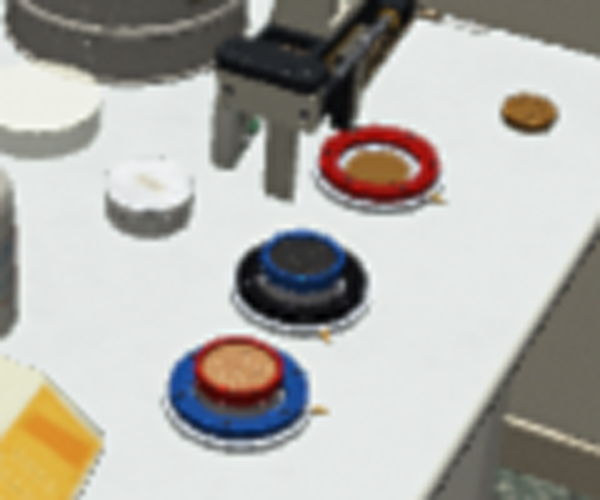

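The blue ring is seated level in the black cell. Next is the red ring in the blue cell.

Emit:
{"op": "arm_command", "data": {
  "targets": [0.093,-0.0046,-0.045,0,0,0.093,-0.005,-0.045,0,0,0.093,-0.005,-0.0423,0,0,0.093,0,0,0.04,0,0.093,0,0,0.03,0]
}}

```text
clock: 9.57
ee_pos: [474.9, 138.5, 226.6]
tool_rot: [0.0, 1.0, 0.001, -0.001]
force: [-0.6, -0.3, -0.4]
grip_width: 92.9
grip_force: 0.0
```

Emit:
{"op": "arm_command", "data": {
  "targets": [0.093,0,0,0.02,0,0.093,0,0,0.003,0,0.05,0,0,0,0,0.05,0,0,0,0,0.05,0,0,0,0],
  "force": 10
}}

```text
clock: 10.2
ee_pos: [475.8, 138.0, 206.9]
tool_rot: [-0.0, 1.0, -0.0, 0.001]
force: [0.4, 0.0, 0.2]
grip_width: 67.9
grip_force: 0.0
```

Emit:
{"op": "arm_command", "data": {
  "targets": [0.05,0,0,0,0,0.05,0,0,0,0,0.05,0,0,0,0]
}}

```text
clock: 10.58
ee_pos: [475.8, 138.0, 206.7]
tool_rot: [0.0, 1.0, -0.0, 0.0]
force: [-1.1, -0.8, 5.3]
grip_width: 59.4
grip_force: 10.0
```

Emit:
{"op": "arm_command", "data": {
  "targets": [0.05,0,0,-0.001,0,0.05,0,0,-0.01,0,0.05,0,0,-0.03,0,0.05,0,0,-0.04,0,0.05,0,0,0,0],
  "force": 20
}}

```text
clock: 11.2
ee_pos: [476.1, 138.1, 290.8]
tool_rot: [-0.001, 1.0, -0.0, 0.002]
force: [-0.2, 0.3, -2.7]
grip_width: 59.4
grip_force: 20.0
```

Emit:
{"op": "arm_command", "data": {
  "targets": [0.05,0.004,0.05,0,0,0.05,0.004,0.05,0,0,0.05,0.004,0.05,0,0,0.05,0.004,0.05,0,0,0.05,0.004,0.05,0,0]
}}

```text
clock: 11.82
ee_pos: [495.2, -113.6, 286.6]
tool_rot: [-0.0, 1.0, -0.0, -0.0]
force: [0.6, -0.1, -0.8]
grip_width: 59.7
grip_force: 20.0
```

Emit:
{"op": "arm_command", "data": {
  "targets": [0.05,0.003,0.04,0,0,0.05,0,0.0073,0,0,0.05,0,0,0,0,0.05,0,0,0,0]
}}

```text
clock: 12.32
ee_pos: [498.6, -158.4, 287.0]
tool_rot: [-0.0, 1.0, 0.0, -0.0]
force: [0.6, 0.5, -1.4]
grip_width: 59.9
grip_force: 20.0
```

Emit:
{"op": "arm_command", "data": {
  "targets": [0.05,0.0008,0.0008,0.035,0,0.05,0,0,0.033,0,0.05,0,0,0.003,0,0.05,0,0,0.003,0,0.05,0,0,0,0]
}}

```text
clock: 12.95
ee_pos: [499.7, -160.0, 214.5]
tool_rot: [0.0, 1.0, 0.0, 0.001]
force: [-1.3, -0.1, -2.0]
grip_width: 59.9
grip_force: 20.0
```

Emit:
{"op": "arm_command", "data": {
  "targets": [0.05,0,0,0.002,0,0.05,0,0,0.002,0,0.05,0,0,0,0]
}}

```text
clock: 13.32
ee_pos: [499.4, -160.1, 209.2]
tool_rot: [-0.0, 1.0, -0.0, -0.0]
force: [0.2, 0.4, -1.2]
grip_width: 59.6
grip_force: 20.0
```

Inside with no side force. Lower the last millimetres and release.

Emit:
{"op": "arm_command", "data": {
  "targets": [0.05,0,0,0.001,0,0.05,0,0,0,0,0.085,0,0,0,0,0.085,0,0,0,0,0.085,0,0,0,0]
}}

```text
clock: 13.95
ee_pos: [499.4, -160.1, 208.4]
tool_rot: [0.0, 1.0, -0.0, 0.0]
force: [0.1, -0.1, -0.8]
grip_width: 83.0
grip_force: 0.0
```

Emit:
{"op": "arm_command", "data": {
  "targets": [0.085,0,0,0,0,0.085,0,0,-0.02,0,0.093,0,0,-0.035,0,0.093,0,0,-0.035,0,0.093,0,0,0,0]
}}

```text
clock: 14.58
ee_pos: [499.8, -160.2, 302.5]
tool_rot: [0.001, 1.0, -0.0, 0.003]
force: [0.3, 0.1, -0.9]
grip_width: 92.9
grip_force: 0.0
```

Emit:
{"op": "arm_command", "data": {
  "targets": [0.093,-0.003,-0.055,0,0,0.093,-0.003,-0.055,0,0,0.093,-0.003,-0.055,0,0,0.093,0,0,0.04,0,0.093,0,0,0.03,0]
}}

```text
clock: 15.2
ee_pos: [490.0, 5.7, 227.2]
tool_rot: [0.0, 1.0, 0.001, -0.0]
force: [-0.0, -1.0, -0.5]
grip_width: 93.4
grip_force: 0.0
```

Run:
```python
from h import *
print(status.get_state()['ee_pos'])
im=shot('side'); u,v=proj('side',[490,-60,40]).astype(int)
a=im[v-50:v+50,u-60:u+60]; cv2.imwrite('pics/g4.png',cv2.resize(a,None,fx=5,fy=5,interpolation=cv2.INTER_CUBIC)[:,:,::-1])
```

```text
[490.0016245    5.72675675 227.16147469]
```

View pics/g4.png

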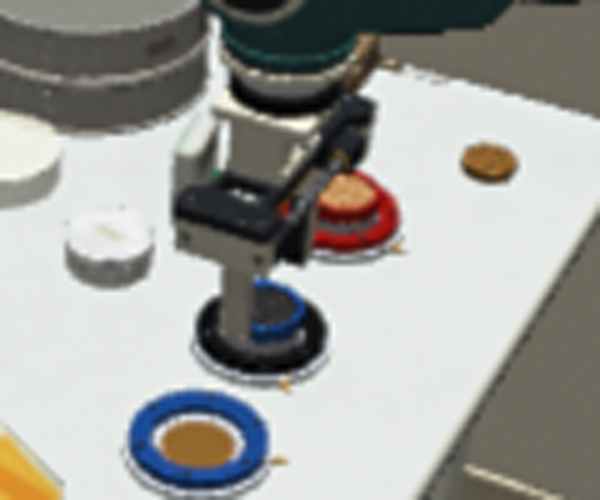

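The red ring sits in the red cell. Next, the blue ring goes from the spare cell to the blue cell.

Emit:
{"op": "arm_command", "data": {
  "targets": [0.093,0,0,0.015,0,0.093,0,0,0.002,0,0.05,0,0,0,0,0.05,0,0,0,0,0.05,0,0,0,0],
  "force": 10
}}

```text
clock: 15.88
ee_pos: [490.6, 4.8, 211.8]
tool_rot: [-0.0, 1.0, -0.0, 0.0]
force: [0.2, -0.1, -0.2]
grip_width: 67.7
grip_force: 0.0
```

Emit:
{"op": "arm_command", "data": {
  "targets": [0.05,0,0,0,0,0.05,0,0,0,0,0.05,0,0,0,0]
}}

```text
clock: 16.25
ee_pos: [490.5, 5.0, 211.5]
tool_rot: [-0.0, 1.0, -0.0, 0.0]
force: [-1.5, 2.2, 6.0]
grip_width: 59.6
grip_force: 10.0
```

Emit:
{"op": "arm_command", "data": {
  "targets": [0.05,0,0,-0.001,0,0.05,0,0,-0.01,0,0.05,0,0,-0.03,0,0.05,0,0,-0.03,0,0.05,0,0,0,0],
  "force": 20
}}

```text
clock: 16.88
ee_pos: [490.8, 4.7, 284.6]
tool_rot: [0.0, 1.0, -0.0, 0.002]
force: [-0.4, -0.0, -4.4]
grip_width: 58.9
grip_force: 20.0
```

Emit:
{"op": "arm_command", "data": {
  "targets": [0.05,-0.005,-0.045,0,0,0.05,-0.005,-0.045,0,0,0.05,-0.004,-0.0423,0,0,0.05,0,0,0,0,0.05,0,0,0,0]
}}

```text
clock: 17.5
ee_pos: [476.3, 136.9, 281.2]
tool_rot: [0.0, 1.0, 0.0, -0.001]
force: [-1.0, -0.6, -2.9]
grip_width: 59.1
grip_force: 20.0
```

Emit:
{"op": "arm_command", "data": {
  "targets": [0.05,0,-0.0011,0.03,0,0.05,0,0,0.03,0,0.05,0,0,0.003,0,0.05,0,0,0.003,0,0.05,0,0,0,0]
}}

```text
clock: 18.12
ee_pos: [476.8, 138.1, 217.2]
tool_rot: [-0.0, 1.0, -0.0, 0.001]
force: [0.8, -0.7, -2.4]
grip_width: 59.3
grip_force: 20.0
```

Emit:
{"op": "arm_command", "data": {
  "targets": [0.05,0,0,0.0015,0,0.05,0,0,0.001,0,0.05,0,0,0,0]
}}

```text
clock: 18.5
ee_pos: [476.4, 138.3, 213.8]
tool_rot: [-0.0, 1.0, -0.0, 0.0]
force: [0.2, -0.4, -3.1]
grip_width: 59.2
grip_force: 20.0
```

Emit:
{"op": "arm_command", "data": {
  "targets": [0.05,0,0,0.0015,0,0.05,0,0,0,0,0.09,0,0,0,0,0.09,0,0,0,0,0.093,0,0,0,0]
}}

```text
clock: 19.12
ee_pos: [476.5, 138.3, 212.4]
tool_rot: [-0.0, 1.0, -0.0, 0.0]
force: [0.7, -0.1, 0.2]
grip_width: 84.6
grip_force: 0.0
```

Emit:
{"op": "arm_command", "data": {
  "targets": [0.093,0,0,0,0,0.093,0,0,0,-0.1745,0.093,0,0,0,-0.1745,0.093,0,0,0,-0.1745,0.093,0,0,0,-0.1745]
}}

```text
clock: 19.75
ee_pos: [476.5, 138.3, 212.3]
tool_rot: [0.0, 0.939, 0.345, 0.0]
force: [0.3, 0.0, 0.5]
grip_width: 92.9
grip_force: 0.0
```

Emit:
{"op": "arm_command", "data": {
  "targets": [0.093,0,0,0,-0.1745,0.093,0,0,0,-0.1745,0.093,0,0,0,-0.1745,0.093,0,0,0,-0.1745,0.093,0,0,0,-0.1745]
}}

```text
clock: 20.38
ee_pos: [476.5, 138.3, 212.3]
tool_rot: [0.0, 0.705, 0.709, 0.0]
force: [-0.2, 0.3, 0.5]
grip_width: 93.0
grip_force: 0.0
```

Emit:
{"op": "arm_command", "data": {
  "targets": [0.05,0,0,0,0,0.05,0,0,0,0,0.05,0,0,0,0,0.05,0,0,0,0,0.05,0,0,0,0],
  "force": 8
}}

```text
clock: 21.0
ee_pos: [476.5, 138.3, 212.3]
tool_rot: [0.0, 0.707, 0.707, 0.0]
force: [0.6, 0.3, 1.1]
grip_width: 59.6
grip_force: 8.0
```

Emit:
{"op": "arm_command", "data": {
  "targets": [0.05,0,0,0,0,0.05,0,0,0,0]
}}

```text
clock: 21.25
ee_pos: [476.5, 138.3, 212.3]
tool_rot: [0.0, 0.707, 0.707, 0.0]
force: [1.2, -0.8, -0.6]
grip_width: 59.7
grip_force: 8.0
```

The ring is centred at TCP (476.5, 138.3) on both axes. Now the plate.

Emit:
{"op": "arm_command", "data": {
  "targets": [0.09,0,0,0,0,0.093,0,0,0,0,0.093,0,0,0,0,0.093,0,0,-0.04,0,0.093,0,0,-0.04,0]
}}

```text
clock: 21.88
ee_pos: [476.3, 138.3, 293.0]
tool_rot: [-0.0, 0.707, 0.707, -0.0]
force: [0.6, 0.2, -0.7]
grip_width: 92.8
grip_force: 0.0
```

Emit:
{"op": "arm_command", "data": {
  "targets": [0.093,-0.0546,-0.0063,0,0,0.093,-0.0546,-0.0063,0,0,0.093,-0.0546,-0.0063,0,0,0.093,-0.0546,-0.0063,0,0,0.093,-0.0546,-0.0063,0,0]
}}

```text
clock: 22.5
ee_pos: [444.2, -136.4, 292.5]
tool_rot: [0.0, 0.707, 0.707, 0.0]
force: [0.6, 0.8, 0.7]
grip_width: 93.0
grip_force: 0.0
```

Emit:
{"op": "arm_command", "data": {
  "targets": [0.093,-0.0546,-0.0063,0,0,0.093,-0.0546,-0.0063,0,0,0.093,-0.0546,-0.0063,0,0,0.093,0,0,0,0,0.093,0,0,0.03,0]
}}

```text
clock: 23.12
ee_pos: [426.1, -298.9, 263.6]
tool_rot: [0.002, 0.708, 0.707, 0.0]
force: [-0.2, 0.1, 0.6]
grip_width: 93.2
grip_force: 0.0
```

Down to TCP z ≈ 192 and close.

Emit:
{"op": "arm_command", "data": {
  "targets": [0.093,0,0,0.03,0,0.093,0,0,0.03,0,0.093,0,0,0.009,0,0.093,0,0,0,0,0.093,0,0,0,0]
}}

```text
clock: 23.75
ee_pos: [426.2, -298.6, 194.6]
tool_rot: [0.001, 0.707, 0.707, 0.0]
force: [-0.2, -0.5, 0.3]
grip_width: 93.3
grip_force: 0.0
```

Emit:
{"op": "arm_command", "data": {
  "targets": [0.03,0,0,0.0025,0,0.03,0,0,0,0,0.03,0,0,0,0,0.03,0,0,0,0,0.03,0,0,0,0],
  "force": 6
}}

```text
clock: 24.38
ee_pos: [425.8, -298.5, 190.8]
tool_rot: [-0.0, 0.707, 0.707, 0.0]
force: [0.2, -0.1, -0.7]
grip_width: 47.4
grip_force: 0.0
```

Emit:
{"op": "arm_command", "data": {
  "targets": [0.03,0,0,0,0,0.03,0,0,0,0,0.03,0,0,0,0]
}}

```text
clock: 24.75
ee_pos: [425.8, -298.5, 190.8]
tool_rot: [0.0, 0.707, 0.707, -0.0]
force: [0.4, 0.2, 1.2]
grip_width: 45.2
grip_force: 6.0
```

Run:
```python
from h import *
print(status.get_state()['ee_pos'])
im=shot('side'); u,v=proj('side',[430,-290,40]).astype(int)
a=im[v-30:v+30,u-40:u+40]; cv2.imwrite('pics/g5.png',cv2.resize(a,None,fx=8,fy=8,interpolation=cv2.INTER_CUBIC)[:,:,::-1])
```

```text
[ 425.84339835 -298.51175301  190.76522416]
```

View pics/g5.png

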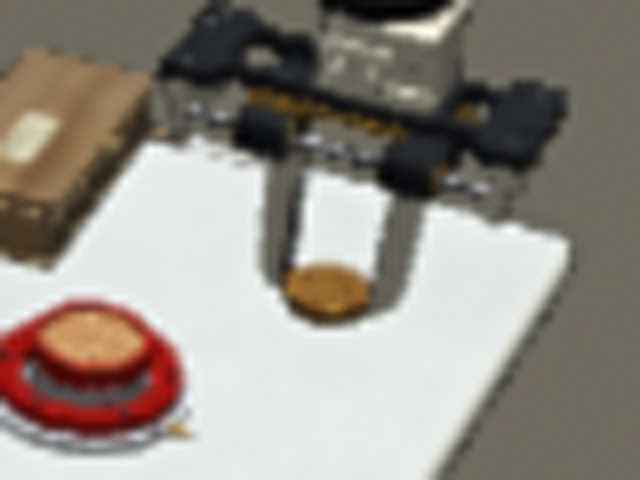

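The pads hold the plate squarely in x. Now I'll centre it in y at yaw 0, 0.7 mm higher.

Emit:
{"op": "arm_command", "data": {
  "targets": [0.08,0,0,-0.0007,0,0.08,0,0,0,0,0.08,0,0,0,0.1745,0.08,0,0,0,0.1745,0.08,0,0,0,0.1745]
}}

```text
clock: 25.42
ee_pos: [425.8, -298.5, 191.4]
tool_rot: [-0.0, 0.868, 0.497, 0.0]
force: [0.5, 0.8, -0.6]
grip_width: 79.8
grip_force: 0.0
```

Emit:
{"op": "arm_command", "data": {
  "targets": [0.08,0,0,0,0.1745,0.08,0,0,0,0.1745,0.08,0,0,0,0.1745,0.08,0,0,0,0.1745,0.08,0,0,0,0.1745]
}}

```text
clock: 26.05
ee_pos: [425.8, -298.5, 191.4]
tool_rot: [-0.0, 0.996, 0.084, -0.0]
force: [0.1, 0.1, 0.1]
grip_width: 79.9
grip_force: 0.0
```

Emit:
{"op": "arm_command", "data": {
  "targets": [0.08,0,0,0,0.1745,0.08,0,0,0,0,0.03,0,0,0,0,0.03,0,0,0,0,0.03,0,0,0,0]
}}

```text
clock: 26.68
ee_pos: [425.8, -298.5, 191.4]
tool_rot: [-0.0, 1.0, 0.001, 0.0]
force: [0.0, 0.4, -0.4]
grip_width: 54.3
grip_force: 0.0
```

Emit:
{"op": "arm_command", "data": {
  "targets": [0.03,0,0,0,0,0.03,0,0,0,0,0.03,0,0,0,0,0.03,0,0,0,0]
}}

```text
clock: 27.18
ee_pos: [425.8, -298.5, 191.4]
tool_rot: [-0.0, 1.0, -0.0, -0.0]
force: [0.2, 0.7, 0.1]
grip_width: 46.0
grip_force: 6.0
```

Emit:
{"op": "arm_command", "data": {
  "targets": [0.03,0,0,0,0,0.03,0,0,-0.01,0,0.03,0,0,-0.03,0,0.03,0,0,-0.04,0,0.03,0,0,-0.02,0],
  "force": 15
}}

```text
clock: 27.8
ee_pos: [426.0, -298.6, 294.1]
tool_rot: [0.001, 1.0, -0.0, 0.001]
force: [0.6, -0.9, -0.5]
grip_width: 45.2
grip_force: 15.0
```

Emit:
{"op": "arm_command", "data": {
  "targets": [0.03,0.006,-0.054,0,0,0.03,0.006,-0.054,0,0,0.03,0.006,-0.054,0,0,0.03,0.006,-0.054,0,0,0.03,0.006,-0.054,0,0]
}}

```text
clock: 28.42
ee_pos: [455.6, -26.8, 291.4]
tool_rot: [0.0, 1.0, -0.0, 0.0]
force: [0.2, -0.5, -1.1]
grip_width: 45.0
grip_force: 15.0
```

Emit:
{"op": "arm_command", "data": {
  "targets": [0.03,0.006,-0.054,0,0,0.03,0.006,-0.054,0,0,0.03,0.006,-0.054,0,0,0.03,0,0,0,0,0.03,0,0,0,0]
}}

```text
clock: 29.05
ee_pos: [473.8, 133.4, 291.1]
tool_rot: [0.0, 1.0, 0.0, -0.0]
force: [-0.5, 0.8, -1.7]
grip_width: 45.3
grip_force: 15.0
```

Fine-position and descend to just above the recess (TCP ≈ 230).

Emit:
{"op": "arm_command", "data": {
  "targets": [0.03,0.0027,-0.0049,0.03,0,0.03,0,0,0.025,0,0.03,0,0,0.004,0,0.03,0,0,0,0,0.03,0,0,0,0]
}}

```text
clock: 29.68
ee_pos: [476.9, 138.1, 233.6]
tool_rot: [-0.0, 1.0, -0.0, 0.001]
force: [-0.7, -0.9, -1.2]
grip_width: 45.5
grip_force: 15.0
```

Run:
```python
from h import *
print(status.get_state()['ee_pos'])
im=shot('side'); u,v=proj('side',[476,138,40]).astype(int)
a=im[v-30:v+30,u-40:u+40]; cv2.imwrite('pics/g6.png',cv2.resize(a,None,fx=8,fy=8,interpolation=cv2.INTER_CUBIC)[:,:,::-1])
```

```text
[476.92599674 138.09018615 233.64470551]
```

View pics/g6.png

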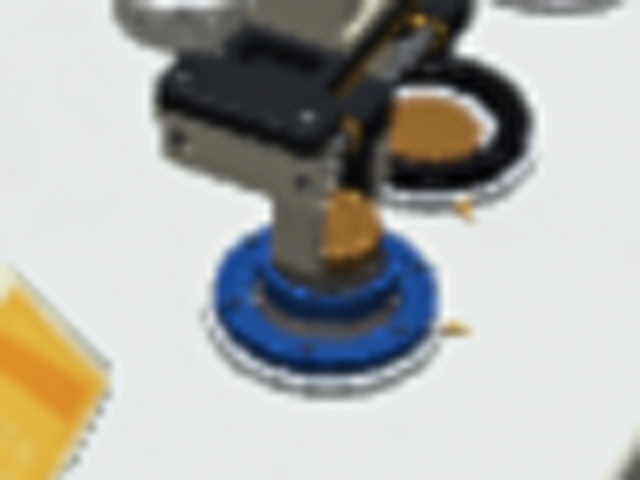

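Emit:
{"op": "arm_command", "data": {
  "targets": [0.03,-0.0004,0,0.004,0,0.03,0,0,0.003,0,0.03,0,0,0.001,0,0.03,0,0,0,0,0.03,0,0,0,0]
}}

```text
clock: 30.35
ee_pos: [476.3, 138.4, 224.5]
tool_rot: [-0.0, 1.0, -0.0, 0.0]
force: [-0.3, -0.6, -1.0]
grip_width: 45.3
grip_force: 15.0
```

Emit:
{"op": "arm_command", "data": {
  "targets": [0.03,0,0,0.001,0,0.03,0,0,0,0]
}}

```text
clock: 30.6
ee_pos: [476.2, 138.4, 223.4]
tool_rot: [-0.0, 1.0, -0.0, 0.0]
force: [0.0, -0.3, -0.3]
grip_width: 45.3
grip_force: 15.0
```

Emit:
{"op": "arm_command", "data": {
  "targets": [0.07,0,0,0,0,0.07,0,0,0,0,0.07,0,0,0,0,0.08,0,0,-0.02,0,0.08,0,0,-0.05,0]
}}

```text
clock: 31.22
ee_pos: [475.8, 138.3, 293.7]
tool_rot: [0.0, 1.0, -0.0, -0.002]
force: [0.4, -0.1, 0.4]
grip_width: 79.5
grip_force: 0.0
```

Emit:
{"op": "arm_command", "data": {
  "targets": [0.093,-0.006,-0.045,-0.02,0,0.093,-0.006,-0.045,0,0,0.093,-0.006,-0.045,0,0,0.093,-0.006,-0.045,0,0,0.093,0,0,0,0]
}}

```text
clock: 31.85
ee_pos: [451.6, 320.6, 314.7]
tool_rot: [-0.0, 1.0, 0.001, 0.0]
force: [-0.2, 0.4, -0.1]
grip_width: 93.0
grip_force: 0.0
```

Run:
```python
from h import *
print(status.get_state()['ee_pos'])
a=[]
for c in('top','side'):
    im=shot(c); u,v=proj(c,[470,220,40]).astype(int)
    a.append(cv2.resize(im[v-40:v+50,u-60:u+60],None,fx=3.3,fy=3.3,interpolation=cv2.INTER_CUBIC)[:,:,::-1])
    for o in spotter.outline_of(c,'loading_cap')[:3]:
        m=o['pixels']; q,r=fit(c,m,(450,318),CAP); print(c,round(o['confidence'],2),q.round(1),round(r,2))
    uv=proj(c,[476,138,40]); k=np.linalg.norm(proj(c,[476,148,40])-uv)/10
    try:
        q,r=fit(c,cmask(im,'brown',uv,26*k),(476,138),[(23,33.5),(21.5,44),(23,42.5)]); print('plate',c,q.round(1),round(r,2))
        q,r=fit(c,cmask(im,'blue',proj(c,[476,138,12]),54*k),(476,138),COL); print('cell',c,q.round(1),round(r,2))
    except Exception as e: print(e)
cv2.imwrite('pics/g7.png',np.hstack(a))
```

```text
[451.64603089 320.57434985 314.7391492 ]
top 0.83 [427.5 643.6] 1.03
top 0.47 [425.1 318.9] 0.12
plate top [475.8 137.6] 0.99
cell top [476.4 136.9] 0.95
side 0.94 [431.2 643.6] 1.03
side 0.57 [450.7 322. ] 0.97
plate side [476.6 135.5] 0.7
cell side [472.1 144.6] 0.6
```

View pics/g7.png

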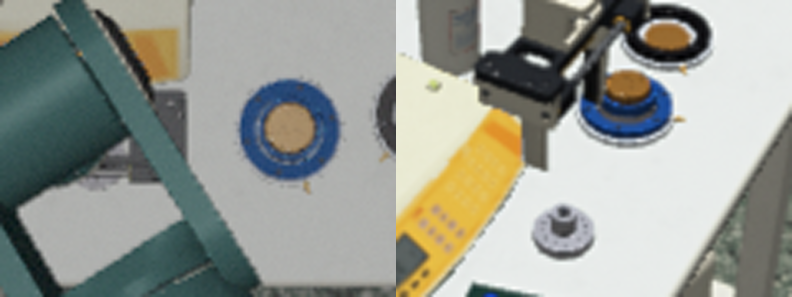

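The plate lies centred in the blue ring, and the cap is at about (450, 320), right under the gripper. I'll grip the knob, set the cap down at a free spot, and regrip it there at 90° to centre it.

Emit:
{"op": "arm_command", "data": {
  "targets": [0.093,-0.0015,0,0.04,0,0.093,0,0,0.04,0,0.093,0,0,0.025,0,0.093,0,0,0.007,0,0.093,0,0,0,0]
}}

```text
clock: 32.67
ee_pos: [451.1, 318.0, 202.1]
tool_rot: [-0.0, 1.0, -0.0, 0.0]
force: [-1.0, 0.3, 0.7]
grip_width: 93.3
grip_force: 0.0
```

Run:
```python
from h import *
print(status.get_state()['ee_pos'])
im=shot('side'); u,v=proj('side',[450,320,40]).astype(int)
a=im[v-30:v+30,u-40:u+40]; cv2.imwrite('pics/g8.png',cv2.resize(a,None,fx=8,fy=8,interpolation=cv2.INTER_CUBIC)[:,:,::-1])
```

```text
[451.10703948 318.00566223 202.12764701]
```

View pics/g8.png

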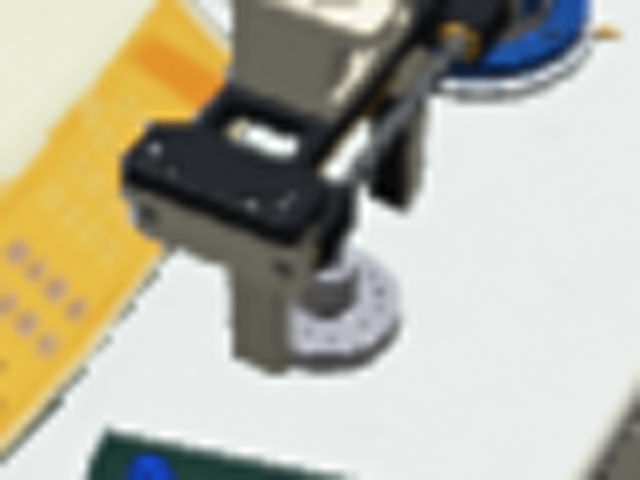

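The midpoint of the fingertips falls on the knob. Close, lift, and move to (400, 230).

Emit:
{"op": "arm_command", "data": {
  "targets": [0.01,0,0,0,0,0.01,0,0,0,0,0.01,0,0,0,0,0.01,0,0,0,0,0.01,0,0,0,0],
  "force": 10
}}

```text
clock: 33.35
ee_pos: [450.7, 318.4, 201.5]
tool_rot: [-0.0, 1.0, -0.0, -0.0]
force: [0.9, 0.5, 0.6]
grip_width: 47.6
grip_force: 0.0
```

Emit:
{"op": "arm_command", "data": {
  "targets": [0.01,0,0,0,0,0.01,0,0,0,0,0.01,0,0,0,0,0.01,0,0,0,0,0.01,0,0,0,0]
}}

```text
clock: 33.98
ee_pos: [450.8, 318.4, 201.4]
tool_rot: [-0.0, 1.0, -0.0, -0.0]
force: [-0.4, 0.7, -0.8]
grip_width: 23.7
grip_force: 10.0
```

Emit:
{"op": "arm_command", "data": {
  "targets": [0.01,0,0,-0.005,0,0.01,0,0,-0.02,0,0.01,-0.025,0.044,0,0,0.01,-0.025,0.044,0,0,0.01,0,0,0,0],
  "force": 20
}}

```text
clock: 34.6
ee_pos: [399.7, 228.7, 227.9]
tool_rot: [-0.0, 1.0, -0.001, 0.001]
force: [0.5, 0.4, -1.3]
grip_width: 23.4
grip_force: 20.0
```

Emit:
{"op": "arm_command", "data": {
  "targets": [0.01,0,0,0,0,0.01,0,0,0.015,0,0.01,0,0,0.007,0,0.01,0,0,0.001,0,0.01,0,0,0,0]
}}

```text
clock: 35.22
ee_pos: [400.8, 230.6, 203.3]
tool_rot: [0.0, 1.0, -0.0, -0.0]
force: [0.6, 0.3, -1.6]
grip_width: 23.3
grip_force: 20.0
```

Bottom is about 1.9 mm above the bench. Lower 2 mm, release, rotate −90° and regrip.

Emit:
{"op": "arm_command", "data": {
  "targets": [0.01,0,0,0.0018,0,0.01,0,0,0,0,0.07,0,0,0,0,0.07,0,0,0,0,0.07,0,0,0,0]
}}

```text
clock: 35.85
ee_pos: [400.8, 230.4, 201.8]
tool_rot: [-0.0, 1.0, -0.0, 0.0]
force: [0.1, 0.2, -0.8]
grip_width: 48.8
grip_force: 0.0
```

Emit:
{"op": "arm_command", "data": {
  "targets": [0.07,0,0,0,-0.1745,0.07,0,0,0,-0.1745,0.07,0,0,0,-0.1745,0.07,0,0,0,-0.1745,0.07,0,0,0,-0.1745]
}}

```text
clock: 36.48
ee_pos: [400.8, 230.4, 201.7]
tool_rot: [-0.0, 0.905, 0.425, 0.0]
force: [-0.9, 0.1, 0.3]
grip_width: 70.3
grip_force: 0.0
```

Emit:
{"op": "arm_command", "data": {
  "targets": [0.07,0,0,0,-0.1745,0.07,0,0,0,-0.1745,0.07,0,0,0,-0.1745,0.07,0,0,0,-0.1745,0.07,0,0,0,0]
}}

```text
clock: 37.1
ee_pos: [400.7, 230.4, 201.7]
tool_rot: [0.0, 0.708, 0.707, -0.0]
force: [-0.0, -0.3, -0.2]
grip_width: 70.1
grip_force: 0.0
```

Emit:
{"op": "arm_command", "data": {
  "targets": [0.01,0,0,0,0,0.01,0,0,0,0,0.01,0,0,0,0,0.01,0,0,0,0,0.01,0,0,0,0],
  "force": 10
}}

```text
clock: 37.72
ee_pos: [400.7, 230.4, 201.7]
tool_rot: [-0.0, 0.707, 0.707, 0.0]
force: [-0.5, -0.0, 0.2]
grip_width: 24.6
grip_force: 0.4
```

Emit:
{"op": "arm_command", "data": {
  "targets": [0.01,0,0,0,0,0.01,0,0,0,0,0.01,0,0,0,0]
}}

```text
clock: 38.1
ee_pos: [400.7, 230.4, 201.7]
tool_rot: [-0.0, 0.707, 0.707, -0.0]
force: [-0.3, 0.7, 0.6]
grip_width: 23.5
grip_force: 10.0
```

Emit:
{"op": "arm_command", "data": {
  "targets": [0.01,0,0,-0.005,0,0.01,0,0,-0.04,0,0.01,0,0,-0.045,0,0.01,-0.046,0.0378,0,0,0.01,-0.046,0.0378,0,0],
  "force": 20
}}

```text
clock: 38.72
ee_pos: [476.9, 137.5, 292.8]
tool_rot: [0.001, 0.707, 0.708, 0.001]
force: [-0.3, 0.4, -1.2]
grip_width: 23.4
grip_force: 20.0
```

Emit:
{"op": "arm_command", "data": {
  "targets": [0.01,0,0,0,0,0.01,0,0,0.02,0,0.01,0,0,0.015,0,0.01,0,0,0,0,0.01,0,0,0,0]
}}

```text
clock: 39.35
ee_pos: [476.1, 138.9, 256.8]
tool_rot: [0.0, 0.707, 0.707, 0.0]
force: [0.6, -0.7, -1.3]
grip_width: 23.3
grip_force: 20.0
```

Emit:
{"op": "arm_command", "data": {
  "targets": [0.01,-0.0005,0.0002,0.008,0,0.01,0,0,0.002,0,0.01,0,0,0.002,0,0.01,0,0,0,0,0.01,0,0,0,0]
}}

```text
clock: 39.98
ee_pos: [476.5, 137.9, 244.8]
tool_rot: [0.0, 0.707, 0.707, 0.0]
force: [-0.4, -0.5, -0.7]
grip_width: 23.7
grip_force: 20.0
```

Emit:
{"op": "arm_command", "data": {
  "targets": [0.01,0,0,0.0015,0,0.01,0,0,0.001,0,0.01,0,0,0,0]
}}

```text
clock: 40.35
ee_pos: [476.5, 137.9, 242.1]
tool_rot: [-0.0, 0.707, 0.707, -0.0]
force: [-0.6, -0.6, -1.2]
grip_width: 23.5
grip_force: 20.0
```

The cap is over the plate at about seated height with no contact load. Release and look.

Emit:
{"op": "arm_command", "data": {
  "targets": [0.01,0,0,0.0003,0,0.06,0,0,0,0,0.06,0,0,0,0,0.06,0,0,0,0,0.06,0,0,0,0]
}}

```text
clock: 40.98
ee_pos: [476.5, 137.9, 241.9]
tool_rot: [0.0, 0.707, 0.707, 0.0]
force: [0.4, 0.5, -0.5]
grip_width: 57.7
grip_force: 0.0
```

Emit:
{"op": "arm_command", "data": {
  "targets": [0.06,0,0,-0.02,0,0.06,0,0,-0.04,0,0.06,-0.05,-0.01,-0.02,0,0.06,-0.055,-0.01,0,0,0.06,-0.055,-0.01,0,0]
}}

```text
clock: 41.6
ee_pos: [445.7, -23.4, 323.8]
tool_rot: [0.001, 0.707, 0.707, 0.001]
force: [0.4, -0.1, -0.9]
grip_width: 59.9
grip_force: 0.0
```

Emit:
{"op": "arm_command", "data": {
  "targets": [0.06,-0.055,-0.01,0,0,0.06,-0.055,-0.01,0,0,0.06,-0.055,0,0,0,0.06,-0.055,0,0,0,0.06,-0.055,0,0,0]
}}

```text
clock: 42.22
ee_pos: [425.8, -299.0, 323.6]
tool_rot: [0.001, 0.707, 0.707, 0.0]
force: [0.7, 0.1, 0.7]
grip_width: 59.8
grip_force: 0.0
```

Run:
```python
from h import *
s=status.get_state(); print(s['ee_pos'],s['clock'])
a=[]
for c in('top','side'):
    im=shot(c); u,v=proj(c,[480,90,40]).astype(int)
    a.append(cv2.resize(im[v-40:v+40,u-40:u+40],None,fx=5,fy=5,interpolation=cv2.INTER_CUBIC)[:,:,::-1])
    for o in spotter.outline_of(c,'loading_cap')[:2]:
        q,r=fit(c,o['pixels'],(476,138),[(29,40),(29,52),(12,74),(4,79)]); print(c,round(o['confidence'],2),q.round(1),round(r,2))
    for n,col in(('blue','blue'),('red','red')):
        xy=(476,138) if n=='blue' else (500,-159)
        uv=proj(c,[*xy,12]); k=np.linalg.norm(proj(c,[xy[0],xy[1]+10,12])-uv)/10
        q,r=fit(c,cmask(im,col,uv,56*k),xy,COL); print(n,c,q.round(1),round(r,2))
cv2.imwrite('pics/g9.png',np.hstack(a))
```

```text
[ 425.83410014 -299.02279609  323.6293075 ] 42.225
top 0.64 [426.4 628.9] 0.91
top 0.56 [474.8 135.3] 1.05
blue top [476.4 136.9] 0.96
red top [ 501.  -159.4] 0.94
side 0.56 [415.  662.7] 0.93
side 0.45 [477.1 135.7] 0.98
blue side [475.9 143.4] 0.66
red side [ 497.8 -156.5] 0.63
```

View pics/g9.png

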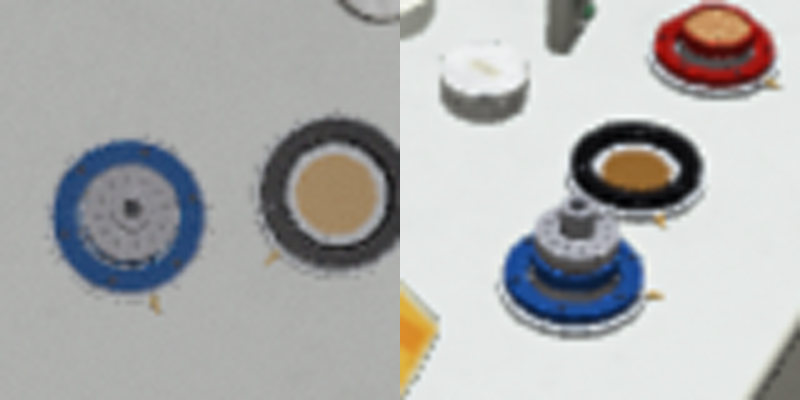

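The cap sits level and concentric in the blue cell at (130,215) in the left half of the picture and (575,245) in the right. Its side-camera fit, (477.1, 135.7), matches the plate's earlier one. The red ring is seated in the red cell at (715,45). Handing in.

```bash
python3 -c "
from bench import workorder
print(workorder.hand_in())"
```

```text
the job is handed in; nothing more can be done
None
```

I swapped the two rings by way of the black spare cell, laid the plate in the blue ring's recess and set the cap over it, then handed the job in at about 42 s; the last pictures show everything seated, but the hand-in returned no verdict.

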